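# Hold a dapping block home on the squareness gauge for a reading

## Task

Check a side of the brass dapping block on the squareness gauge, the steel plate with a low fence, a low side stop and a dial indicator: stand the block on the plate, hollows up and clear in front of the indicator's sprung plunger, then slide it home, square and flush against both fence and side stop, so that the plunger is pushed in. Finish while still holding it there with one firm but unforced push (10 to 20 N each way), down onto the plate and into the fence at once, so that the dial can be read. Leave the melting dish and the flat bench block where they are.

Things in the scene. Friction and masses are not known exactly. Their poses are not given: they have to be found in the camera images.
- dapping_block: the workpiece: a brass cube, 50 mm on each edge, 0.7 to 0.95 kg, standing on the bench with round hollows in its top; any of its four upright sides may go to the fence. Origin at the centre of its underside, z up, x and y square to its sides
- block_center (a point): centre of the dapping block, 25 mm above its underside, axes as the block's
- gauge: squareness gauge, fixed: steel plate 210 x 130 mm, upper face 14 mm above the bench. Origin on the bench under the plate's centre; x from the plate's open front (x = -105 mm) towards fence and dial, y along the fence towards the side stop. Behind the fence a post (x 33 to 51 mm, 22 mm wide, 68 mm above the bench) holds the dial indicator (58 mm round, x 60 to 118 mm, top 67 mm above the bench)
- seat (a point): point on the plate's upper face over which the block's underside is centred when it is home (25 mm from the fence and 25 mm from the side stop); at gauge x = -20, y = 0, z = 14 mm; axes as the gauge's
- gauge_plate: the steel plate on which the block stands, ground smooth and slick (friction about 0.2, as on fence and side stop); its body origin is that of the gauge
- gauge_fence: low fence across the plate, 116 mm long, 12 mm thick and 14 mm high above the plate, with its face to the front at gauge x = 5 mm; its body origin is that of the gauge
- gauge_stop: low side stop on the plate, 10 mm high above it, beside the fence on the +y side: face at gauge y = 25 mm, from gauge x = -32 mm to 4 mm, 14 mm wide; its body origin is that of the gauge
- plunger (a joint): travel of the indicator's plunger, a steel pin of 5 mm with a ball tip of 6 mm lying along gauge x at y = 0, 40 mm above the plate: 0 = fully out, its tip standing 4 mm in front of the fence's face; 0.004 = flush with it; 0.010 = its end. Its spring pushes back with 1.2 N at 0 and 1.7 N at 0.004
- crucible: melting dish of burnt ceramic, round, 68 mm across and 36 mm high, loose on the bench; to be left alone. Origin at the centre of its underside
- steel_block: flat bench block of hardened steel, 64 x 64 x 20 mm, loose on the bench; to be left alone. Origin at the centre of its underside
Not all that is in view belongs to the job. What is shaped like the dapping_block but black or red is not meant.

How it is judged:
By the outcome, as a careful person would: the job done as asked, in the order asked, and still so for the second after the job is handed in, while the arm keeps its last pose, push and grip.
It also fails if it takes over 64 s, if anything falls off the work surface, if the arm or the gripper's body presses on something with over 40 N, if the wrist force passes 120 N, or if a joint passes its speed limit or range.

## Robot

A 7-joint arm with a two-finger parallel gripper is mounted at the origin on a cart in front of the work surface, level with it; the furniture and walls round the work are solid. World frame = base frame: x ahead of the robot, y to its left, z up, the work surface at z = 0. Lengths are in m, angles in rad, forces in N, time in s.
With the tool pointing down it reaches from about 0.425 to 0.95 m from the base axis. Payload 16.7 kg.
Tool frame: the origin (TCP) lies at the very end of the fingers, on their centre line; the grasp point (between the pads) lies 19 mm behind it (bot.pinch_z is the distance from the TCP to the grasp point, in m); z points along the fingers, y is the line along which they close (so a half turn about z gives the same grasp; the last joint's range is limited). The gripper opens to 94 mm and grips with 3 to 60 N. Pads are 16 mm wide; open, the fingers measure 119 mm over their backs; the gripper's body (75 mm by 177 mm) begins 78 mm behind the grasp point.
Start: joints at [-1.415, 0.426, 0.074, 1.606, -0.034, 1.111, -0.067], TCP at [0.203, 0.644, 0.205] pointing down, gripper open.
Joint ranges: [-2.85, 2.85], [-0.5, 2.14], [-1.23, 1.37], [0.21, 2.46], [-1.02, 4.16], [0.16, 2.05], [-2.73, 2.73]. Speed limits (rad/s): [1.89, 1.89, 2.39, 2.39, 3.01, 3.01, 3.01].

## Interface

Orientations are given as a unit quaternion [x, y, z, w].
In Python, from cell import bot gives the robot as it stands.
- The arm moves only by the tool step_arm, never from a script. Its argument "moves" is one flat list of numbers, 7 for each row, row after row: the turn, a rotation vector about the tool's x, y, z in degrees, then the shift along the tool's x, y, z in m, then the gripper command: -1 is shut, 1 is fully open, values between are in proportion. In form: [wx, wy, wz, dx, dy, dz, hand, wx, wy, wz, dx, dy, dz, hand, ...]. A call has 1 to 5 rows; each row is the pose to reach, as a shift and turn from the pose commanded when the call began, along the tool's axes at that moment; what a row does not reach only later rows make up. A row lasts 1/10 s, in which the tool goes at most 50 mm and 8.59 degrees, less where a joint would pass 70% of its speed; a pose out of reach is approached as far as the arm can. A call with a gripper value outside its range is refused whole. The fingers move at their own pace and stop on an object; the grip force is fixed at half the most. Time passes only in rows, so rows that repeat a pose let the fingers close. It gives the time, the measured TCP pose, the force, the opening and the grip force at its end, in the units of the state.
- bot.sense(): the state, without advancing time (a new reading comes with each control period).
- bot.snapshot(name): name is "scene" or "side" or "wrist"; returns a dict with "img" (384x512x3 uint8, red, green, blue), "range_z" (384x512 float32, m along the optical axis (not along the pixel's ray), 0 where there is no reading), "fx", "fy", "cx", "cy" (pixels), "D" ([k1, k2, p1, p2, k3] as OpenCV has them; the pictures are not rectified), "world_from_camera" (4x4, takes a point from camera to world coordinates). Camera axes: x right, y down, z forward; pixel columns grow to the right and rows downward; lengths in m; the calibration is good to about 2 mm. A picture is of the moment at which its call begins.
- bot.finish_job(): hands the job in; it is judged then, once.
The state is a dict: "time_s": time; "joint_pos": joint angles; "joint_vel": joint speeds; "joint_torque": joint torques, N m; "tool_pos": TCP position; "tool_rot": TCP orientation; "force": force on the tool from outside, world axes, zero at the start; "ft_torque": the same for the moment, N m; "grip_width": finger opening in m; "grip_force": force on a finger pad.
Only numpy, scipy, OpenCV 4.12 (cv2) and the standard library are available. Lean on these libraries where they do the work, as an engineer would, in place of code of your own. Each camera call takes 0.05 s, during which the arm holds its last target. There are 200 camera calls.

## Working session

There is one attempt and no reset: what is moved stays moved. The work goes in short steps, Python scripts to look and compute and a tool call to move; the robot and the scene stay as the last step left them, time stands still between calls to the robot, and variables do not carry over. Pictures are saved under pics/ and viewed, at most 10 in all, crops included, and the job is handed in when it is done.

Besides the shell and the picture viewer there is one more tool, called after "Call:" by a JSON object that holds its "api" and its "payload". step_arm: Moves the arm, as the interface text tells. Its arguments: {"type":"object","properties":{"moves":{"type":"array"}},"required":["moves"]}

```bash
mkdir -p pics; ls; python3 - <<'E'
from cell import bot
import cv2,numpy as np
s=bot.sense(); print(s)
for n in("scene","side"):
    d=bot.snapshot(n); np.savez(f"pics/{n}0.npz",**d); cv2.imwrite(f"pics/{n}0.png",d["img"][...,::-1])
    print(n,d["fx"],d["fy"],d["cx"],d["cy"],d["D"],np.round(d["world_from_camera"],3).tolist())
E
```

```text
pics
{'time_s': 0.0, 'joint_pos': array([-1.41447717,  0.42673343,  0.07384831,  1.60661748, -0.03407371,
        1.11085581, -0.06710355]), 'joint_vel': array([-0.00045175,  0.00096027, -0.00018355, -0.00063369, -0.00122542,
       -0.00056597, -0.00062815]), 'joint_torque': array([ 7.60357361e-04, -9.35841107e+01,  3.66632491e+00, -4.54181385e+01,
       -4.90022195e-02,  2.06076371e-02,  1.52724742e-04]), 'tool_pos': array([0.20312323, 0.64322282, 0.20477001]), 'tool_rot': array([ 1.52324991e-01,  9.88330227e-01, -6.76215702e-04, -4.22627683e-05]), 'force': array([-0.75514076, -0.35604245, -0.30264075]), 'ft_torque': array([ 0.05197908, -0.04133286,  0.01947906]), 'grip_force': 0.0, 'grip_width': 0.09411778714657329}
scene 358.75367515803237 358.75367515803237 250.18659730090874 187.91815033363625 [-0.04458098  0.          0.          0.          0.        ] [[0.542, -0.561, 0.625, 0.028], [-0.84, -0.358, 0.407, -0.138], [-0.004, -0.746, -0.666, 0.652], [0.0, 0.0, 0.0, 1.0]]
side 464.3964417678988 464.3964417678988 256.00683297321405 192.5018130223466 [-0.05659589  0.          0.          0.          0.        ] [[0.998, 0.048, -0.034, 0.607], [0.056, -0.593, 0.804, -0.641], [0.018, -0.804, -0.594, 0.69], [0.0, 0.0, 0.0, 1.0]]
```

View pics/scene0.png

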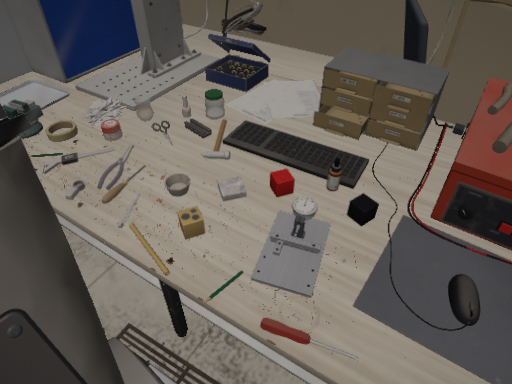

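View pics/side0.png

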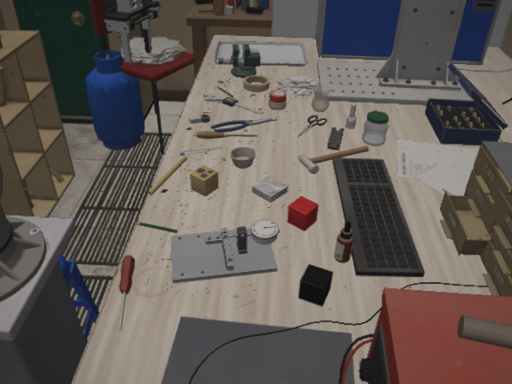

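The brass block is at scene (190,221) and side (204,180). The gauge is at scene (293,250) and side (222,252), dial on the right in the side view, with the side stop at about side (212,238). Next I'll measure the block and the plate.

```bash
cat > h.py <<'E'
import cv2,numpy as np
def K(d): return np.array([[d["fx"],0,d["cx"]],[0,d["fy"],d["cy"]],[0,0,1.]],float)
def rays(d,uv):
    p=cv2.undistortPoints(np.asarray(uv,float).reshape(-1,1,2),K(d),np.asarray(d["D"],float)).reshape(-1,2)
    return np.c_[p,np.ones(len(p))]
def cloud(d):
    v,u=np.mgrid[0:384,0:512]; r=rays(d,np.c_[u.ravel(),v.ravel()]); z=np.asarray(d["range_z"]).ravel()
    T=d["world_from_camera"]; P=(r*z[:,None])@T[:3,:3].T+T[:3,3]; P[z==0]=np.nan
    return P.reshape(384,512,3)
def onplane(d,uv,z):
    T=d["world_from_camera"]; r=rays(d,uv)@T[:3,:3].T
    return T[:3,3]+r*((z-T[2,3])/r[:,2])[:,None]
E
python3 - <<'E'
from h import *
C={}
roi={"scene":((170,200,215,245),(245,200,340,300)),"side":((185,155,225,200),(160,215,290,285))}
for n in roi:
    d=np.load(f"pics/{n}0.npz"); P=cloud(d); img=d["img"]
    hsv=cv2.cvtColor(img,cv2.COLOR_RGB2HSV)
    for k,(a,b,c,e) in zip(("block","plate"),roi[n]):
        p=P[b:e,a:c].reshape(-1,3); h=hsv[b:e,a:c].reshape(-1,3).astype(int)
        if k=="block":
            q=p[(p[:,2]>.043)&(p[:,2]<.058)]
        else: q=p[(p[:,2]>.010)&(p[:,2]<.0185)&(h[:,1]<70)]
        r=cv2.minAreaRect((q[:,:2]*1000).astype(np.float32))
        print(n,k,len(q),np.round(np.median(q,0),4),r, cv2.boxPoints(r).round(1).tolist())
        if k=="plate":
            for nm,lo,hi in(("fencetop",.0255,.031),("stoptop",.0215,.0265),("dial",.055,.075)):
                f=p[(p[:,2]>lo)&(p[:,2]<hi)]; print("  ",nm,len(f),cv2.minAreaRect((f[:,:2]*1000).astype(np.float32)),np.median(f,0).round(4))
    a,b,c,e=roi[n][1]
    cv2.imwrite(f"pics/{n}crop.png",cv2.resize(img[b-15:e+15,a-15:c+15,::-1],None,fx=4.5,fy=4.5,interpolation=cv2.INTER_CUBIC))
E
```

```text
scene block 383 [0.4349 0.2928 0.0512] ((437.54833984375, 295.34375), (51.21521759033203, 50.156028747558594), 55.535400390625) [[402.3999938964844, 288.3999938964844], [443.70001220703125, 260.0], [472.70001220703125, 302.29998779296875], [431.3999938964844, 330.6000061035156]]
scene plate 3629 [0.4776 0.0495 0.015 ] ((509.0896301269531, 60.62667465209961), (213.8720703125, 128.75437927246094), 13.178718566894531) [[390.29998779296875, 98.9000015258789], [419.6000061035156, -26.399999618530273], [627.9000244140625, 22.299999237060547], [598.5, 147.6999969482422]]
   fencetop 277 ((522.9019775390625, 65.46222686767578), (66.71852111816406, 107.45733642578125), 37.64455032348633) [0.5181 0.0649 0.0289]
   stoptop 180 ((521.7445068359375, 67.12124633789062), (65.75858306884766, 103.90152740478516), 36.075016021728516) [0.5051 0.0826 0.0247]
   dial 494 ((567.2805786132812, 63.19841003417969), (100.26351928710938, 57.85536193847656), 31.519241333007812) [0.5805 0.0714 0.0674]
side block 303 [0.4387 0.2913 0.0506] ((438.1002197265625, 296.0652160644531), (53.200714111328125, 51.1884651184082), 57.17422103881836) [[402.20001220703125, 287.6000061035156], [445.20001220703125, 259.79998779296875], [474.0, 304.5], [431.0, 332.29998779296875]]
side plate 3606 [0.4902 0.043  0.0147] ((535.6957397460938, 69.3941879272461), (275.3078308105469, 149.04672241210938), 17.832199096679688) [[381.79998779296875, 98.19999694824219], [427.5, -43.70000076293945], [689.5999755859375, 40.599998474121094], [643.9000244140625, 182.5]]
   fencetop 237 ((522.8114013671875, 63.04151916503906), (56.19414520263672, 108.2867431640625), 35.55778884887695) [0.5211 0.0602 0.0288]
   stoptop 139 ((580.6857299804688, 89.3043212890625), (201.39413452148438, 103.92032623291016), 27.48011016845703) [0.4989 0.0825 0.0241]
   dial 633 ((572.312744140625, 67.18678283691406), (111.23712921142578, 59.34909439086914), 31.389230728149414) [0.5876 0.0713 0.0667]
```

View pics/sidecrop.png

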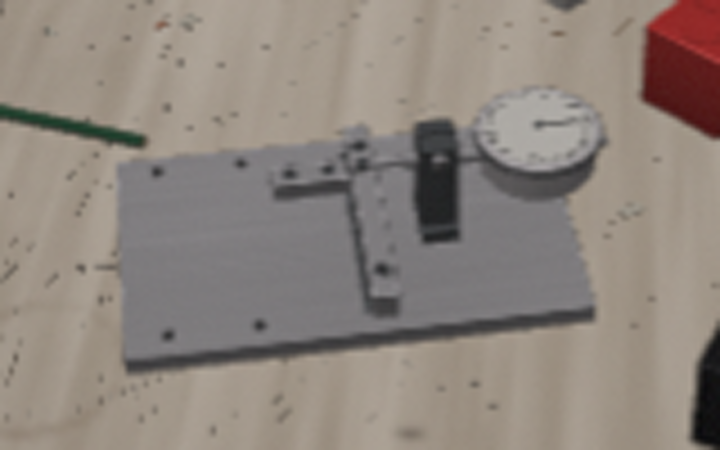

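The plate's top corners show at crop (118,163), (126,360) and (594,312). The stop is at (275–350,185), the fence face runs (350,190)–(368,305), and the dial is at (538,128). I'll cross-check these features by casting rays onto their planes.

```bash
python3 - <<'E'
from h import *
d=np.load("pics/side0.npz"); f=lambda L:np.array(L)/4.5+[145,200]-.4
c,th=np.array([.5091,.0606]),np.radians(13.18)
R=np.array([[np.cos(th),-np.sin(th)],[np.sin(th),np.cos(th)]])
for nm,z,L in(("corners",.014,[[118,163],[126,360],[594,312]]),("stoptop near edge",.024,[[274,186],[348,180]]),("fencetop front",.028,[[349,184],[367,297]]),("fencetop back end",.028,[[400,293]])):
    p=onplane(d,f(L),z); print(nm,p.round(4).tolist(),"gauge",((p[:,:2]-c)@R).round(4).tolist())
# dial face ellipse in both, holes in block
for n,(a,b,e,g) in {"scene":(285,190,325,222),"side":(245,215,285,245)}.items():
    d=np.load(f"pics/{n}0.npz"); im=d["img"][b:g,a:e].astype(int); P=cloud(d)[b:g,a:e]
    m=((im.min(2)>150)&(P[...,2]>.055)).astype(np.uint8)
    ct=max(cv2.findContours(m,0,1)[0],key=cv2.contourArea); el=cv2.fitEllipse(cv2.convexHull(ct)); 
    p=onplane(d,[np.array(el[0])+[a,b]],.067)[0]; print(n,"dial",el,p.round(4),"gauge",((p[:2]-c)@R).round(4))
    # plate edges: gradient-free, use top-plane points in gauge frame
    P=cloud(d).reshape(-1,3); h=cv2.cvtColor(d["img"],cv2.COLOR_RGB2HSV).reshape(-1,3)
    G=(P[:,:2]-c)@R; m=(P[:,2]>.010)&(P[:,2]<.019)&(h[:,1]<60)&(abs(G[:,0])<.13)&(abs(G[:,1])<.08)
    for lo in(-.1,-.07,-.04): 
        q=G[m&(abs(G[:,0]-lo)<.01),1]; print("  x",lo,"y range",np.percentile(q,[0,1,99,100]).round(4))
    for lo in(-.05,-.02,.01,.04):
        q=G[m&(abs(G[:,1]-lo)<.008)&(G[:,0]<.03),0]; print("  y",lo,"xmin",np.percentile(q,[0,1]).round(4))
    for z in(.024,.028):
        k=(abs(P[:,2]-z)<.0015)&(abs(G[:,0])<.05)&(abs(G[:,1])<.06); print("  z",z,k.sum(),np.percentile(G[k],[2,98],axis=0).round(4).tolist())
E
```

```text
corners [[0.3926, 0.1003, 0.014], [0.4216, -0.0255, 0.014], [0.6236, 0.0185, 0.014]] gauge [[-0.1044, 0.0653], [-0.1048, -0.0639], [0.1019, -0.0671]]
stoptop near edge [[0.4718, 0.0792, 0.024], [0.5059, 0.086, 0.024]] gauge [[-0.0321, 0.0266], [0.0026, 0.0255]]
fencetop front [[0.5073, 0.0789, 0.028], [0.5235, 0.0066, 0.028]] gauge [[0.0024, 0.0183], [0.0017, -0.0559]]
fencetop back end [[0.5377, 0.0101, 0.028]] gauge [[0.0163, -0.0557]]
scene dial ((19.673847198486328, 15.810503005981445), (14.218832015991211, 17.320470809936523), 111.16101837158203) [0.5927 0.0787 0.067 ] gauge [ 0.0856 -0.0015]
  x -0.1 y range [-0.0642 -0.0632  0.0629  0.064 ]
  x -0.07 y range [-0.0643 -0.0634  0.0626  0.0639]
  x -0.04 y range [-0.0642 -0.0629  0.0628  0.0642]
  y -0.05 xmin [-0.1066 -0.1061]
  y -0.02 xmin [-0.1065 -0.1058]
  y 0.01 xmin [-0.1065 -0.1057]
  y 0.04 xmin [-0.1062 -0.1056]
  z 0.024 128 [[-0.0314, -0.0492], [0.0446, 0.05]]
  z 0.028 169 [[0.0001, -0.0546], [0.0338, 0.053]]
side dial ((18.270164489746094, 12.615984916687012), (15.86452579498291, 23.468067169189453), 77.0447769165039) [0.5926 0.0816 0.067 ] gauge [0.0861 0.0015]
  x -0.1 y range [-0.069  -0.0652  0.0622  0.0667]
  x -0.07 y range [-0.0683 -0.0655  0.0631  0.0655]
  x -0.04 y range [-0.0669 -0.065   0.0634  0.0672]
  y -0.05 xmin [-0.1058 -0.1053]
  y -0.02 xmin [-0.1048 -0.1044]
  y 0.01 xmin [-0.1055 -0.1035]
  y 0.04 xmin [-0.105  -0.1047]
  z 0.024 99 [[-0.0306, -0.0571], [0.0482, 0.0385]]
  z 0.028 162 [[-0.0118, -0.0568], [0.0425, 0.0539]]
```

```bash
python3 - <<'E'
import cv2
a=cv2.imread('pics/scene0.png')[195:300,150:340]; cv2.imwrite('pics/sc2.png',cv2.resize(a,None,fx=4.2,fy=4.2,interpolation=cv2.INTER_CUBIC))
E
```

```text
(no output)
```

View pics/sc2.png

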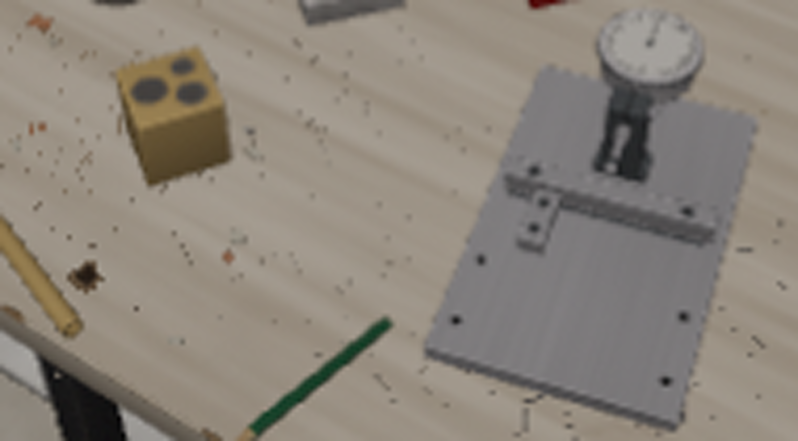

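```bash
cat > plan.py <<'E'
# usage: plan.py x y z heading_of_tool_y_deg -> tilt/turn/shift in tool axes of present pose
import sys,numpy as np
from cell import bot
from scipy.spatial.transform import Rotation as Ro
x,y,z,h=map(float,sys.argv[1:5]); s=bot.sense(); R=Ro.from_quat(s["tool_rot"])
h=np.radians(h); Y=np.array([np.cos(h),np.sin(h),0]); Z=np.array([0,0,-1.]); T=Ro.from_matrix(np.c_[np.cross(Y,Z),Y,Z])
print("turn",np.degrees((R.inv()*T).as_rotvec()).round(2),"shift",R.inv().apply(np.array([x,y,z])-s["tool_pos"]).round(4),"F",s["force"].round(1),"t",s["time_s"], "w",s["grip_width"].round(4))
E
python3 plan.py .438 .296 .12 56
python3 - <<'E'
from h import *
d=np.load("pics/scene0.npz")
print(onplane(d,[[178,184]],.036),onplane(d,[[232,188]],.02))
E
```

```text
[[0.51751877 0.40552866 0.036     ]] [[0.59511889 0.28803536 0.02      ]]Traceback (most recent call last):
  File "plan.py", line 7, in <module>
    print("turn",np.degrees((R.inv()*T).as_rotvec()).round(2),"shift",R.inv().apply(np.array([x,y,z])-s["tool_pos"]).round(4),"F",s["force"].round(1),"t",s["time_s"], "w",s["grip_width"].round(4))
                                                                                                                                                                           ^^^^^^^^^^^^^^^^^^^^^
AttributeError: 'float' object has no attribute 'round'
```

```bash
sed -i 's/s\["grip_width"\].round(4)/round(s["grip_width"],4)/' plan.py; python3 plan.py .438 .296 .12 56
```

```text
turn [-0.07  0.02 16.48] shift [-0.3286 -0.2603  0.0852] F [-0.2  1.  -0.1] t 0.1 w 0.0937
```

Call:
{"api": "step_arm", "payload": {"moves": [0, 0, 4, -0.037, -0.029, 0, 1, 0, 0, 8, -0.074, -0.058, 0, 1, 0, 0, 12, -0.111, -0.088, 0, 1, 0, 0, 16.5, -0.148, -0.117, 0, 1, 0, 0, 16.5, -0.185, -0.146, 0, 1]}}

```text
time_s: 0.6
tool_pos: [0.3363, 0.4469, 0.2053]
tool_rot: [0.294, 0.956, -0.0, -0.0]
force: [0.9, 0.2, 0.5]
grip_width: 0.0939
grip_force: 0.0
```

```bash
python3 plan.py .438 .296 .12 56
```

```text
turn [-0.02 -0.01 -0.2 ] shift [-0.1689 -0.0676  0.0853] F [0.9 0.2 0.5] t 0.6 w 0.0939
```

Call:
{"api": "step_arm", "payload": {"moves": [0, 0, 0, -0.042, -0.017, 0.02, 1, 0, 0, 0, -0.084, -0.034, 0.04, 1, 0, 0, 0, -0.126, -0.05, 0.06, 1, 0, 0, 0, -0.168, -0.067, 0.08, 1, 0, 0, 0, -0.168, -0.067, 0.08, 1]}}

```text
time_s: 1.1
tool_pos: [0.4393, 0.2927, 0.1233]
tool_rot: [0.296, 0.955, -0.002, -0.0]
force: [0.4, 0.4, 0.6]
grip_width: 0.0938
grip_force: 0.0
```

```bash
python3 plan.py .438 .296 .014 56; python3 - <<'E'
from cell import bot; from h import *
d=bot.snapshot("wrist"); np.savez("pics/w1.npz",**d); cv2.imwrite("pics/w1.png",d["img"][...,::-1])
P=cloud(d).reshape(-1,3)
q=P[(abs(P[:,2]-.05)<.006)&(np.hypot(P[:,0]-.438,P[:,1]-.296)<.045)]
print(len(q), cv2.minAreaRect((q[:,:2]*1000).astype(np.float32)), np.median(q[:,2]))
E
```

```text
turn [-0.24  0.06 -0.43] shift [0.0031 0.0024 0.1093] F [0.4 0.4 0.6] t 1.1 w 0.0938
2536 ((435.53839111328125, 296.3755187988281), (50.23868179321289, 50.53520202636719), 56.13991928100586) 0.050252077547648405
```

View pics/w1.png

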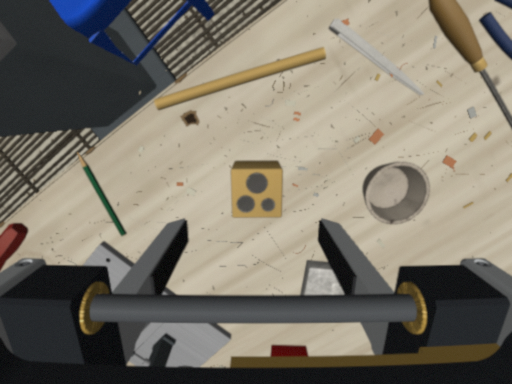

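The wrist view shows the block square to the fingers at (257,195), with nothing in the fingers' way. It measures a 50.2 x 50.5 mm top at yaw 56.1°, centred near (0.437, 0.296). I'll descend now.

```bash
python3 plan.py .4367 .2962 .014 56
```

```text
turn [-0.16  0.01 -0.31] shift [ 0.0015 -0.0003  0.1103] F [-0.4  1.2 -0.1] t 1.15 w 0.0937
```

Call:
{"api": "step_arm", "payload": {"moves": [0, 0, 0, 0.002, 0, 0.04, 1, 0, 0, 0, 0.002, 0, 0.08, 1, 0, 0, 0, 0.002, 0, 0.1, 1, 0, 0, 0, 0.002, 0, 0.111, 1, 0, 0, 0, 0.002, 0, 0.111, 1]}}

```text
time_s: 1.65
tool_pos: [0.435, 0.3006, 0.0137]
tool_rot: [0.292, 0.956, -0.001, -0.0]
force: [-0.7, -0.7, -0.1]
grip_width: 0.094
grip_force: 0.0
```

Call:
{"api": "step_arm", "payload": {"moves": [0, 0, 0, 0, 0, 0, 0.2, 0, 0, 0, 0, 0, 0, 0, 0, 0, 0, 0, 0, 0, -1, 0, 0, 0, 0, 0, 0, -1, 0, 0, 0, 0, 0, 0, -1]}}

```text
time_s: 2.15
tool_pos: [0.4359, 0.3005, 0.0149]
tool_rot: [0.293, 0.956, 0.0, 0.0]
force: [-0.0, -0.6, 0.6]
grip_width: 0.0574
grip_force: 0.0
```

Call:
{"api": "step_arm", "payload": {"moves": [0, 0, 0, 0, 0, 0, -1, 0, 0, 0, 0, 0, 0, -1, 0, 0, 0, 0, 0, 0, -1]}}

```text
time_s: 2.45
tool_pos: [0.4356, 0.3001, 0.0146]
tool_rot: [0.293, 0.956, -0.0, -0.0]
force: [-1.9, -2.1, 6.8]
grip_width: 0.0498
grip_force: 30.0
```

Gripped at 49.8 mm with 30 N. Next I'll lift and check the hold.

Call:
{"api": "step_arm", "payload": {"moves": [0, 0, 0, 0, 0, -0.01, -1, 0, 0, 0, 0, 0, -0.03, -1, 0, 0, 0, 0, 0, -0.06, -1, 0, 0, 0, 0, 0, -0.09, -1, 0, 0, 0, 0, 0, -0.09, -1]}}

```text
time_s: 2.95
tool_pos: [0.4373, 0.3014, 0.108]
tool_rot: [0.293, 0.956, 0.002, 0.001]
force: [0.3, 0.7, -6.9]
grip_width: 0.0497
grip_force: 30.0
```

```bash
python3 plan.py .4636 .0397 .105 103.2
```

```text
turn [  0.25   0.17 -47.24] shift [-0.1683 -0.2021  0.0021] F [ 0.3  0.7 -6.9] t 2.95 w 0.0497
```

Call:
{"api": "step_arm", "payload": {"moves": [0, 0, -6, -0.02, -0.025, 0, -1, 0, 0, -13, -0.045, -0.054, 0, -1, 0, 0, -20, -0.07, -0.084, 0, -1, 0, 0, -27, -0.095, -0.114, 0, -1, 0, 0, -34, -0.115, -0.138, 0, -1]}}

```text
time_s: 3.45
tool_pos: [0.453, 0.1191, 0.1036]
tool_rot: [-0.002, 1.0, -0.0, -0.001]
force: [0.3, 0.8, -7.4]
grip_width: 0.0497
grip_force: 30.0
```

```bash
python3 plan.py .4636 .0397 .105 103.2
```

```text
turn [ -0.04  -0.08 -12.98] shift [-0.0103 -0.0795 -0.0013] F [ 0.3  0.8 -7.4] t 3.45 w 0.0497
```

Call:
{"api": "step_arm", "payload": {"moves": [0, 0, -5, -0.004, -0.03, 0, -1, 0, 0, -10, -0.007, -0.055, 0, -1, 0, 0, -13, -0.01, -0.076, 0, -1, 0, 0, -13, -0.01, -0.076, 0, -1, 0, 0, -13, -0.01, -0.076, 0, -1]}}

```text
time_s: 3.95
tool_pos: [0.4632, 0.0452, 0.1038]
tool_rot: [-0.112, 0.994, -0.0, -0.001]
force: [0.6, -0.1, -7.1]
grip_width: 0.0499
grip_force: 30.0
```

```bash
cat > look.py <<'E'
# block-top rectangle and its place in the gauge frame; arg: tag, top height
import sys; from cell import bot; from h import *
tag,zt=sys.argv[1],float(sys.argv[2]); s=bot.sense(); print("tcp",s["tool_pos"].round(4),"F",s["force"].round(1),"t",s["time_s"])
c=np.array([.508,.0604]);th=np.radians(13.2);R=np.array([[np.cos(th),-np.sin(th)],[np.sin(th),np.cos(th)]])
print("tcp gauge",((s["tool_pos"][:2]-c)@R).round(4))
for n in("scene","side"):
    d=bot.snapshot(n); np.savez(f"pics/{n}{tag}.npz",**d); cv2.imwrite(f"pics/{n}{tag}.png",d["img"][...,::-1])
    P=cloud(d).reshape(-1,3); G=(P[:,:2]-c)@R; h=cv2.cvtColor(d["img"],cv2.COLOR_RGB2HSV).reshape(-1,3)
    m=(abs(G-((s["tool_pos"][:2]-c)@R)).max(1)<.045)&(h[:,1]>60)&(h[:,0]>10)&(h[:,0]<32)&(P[:,2]>zt-.055)
    g=np.c_[G,P[:,2]][m]; print(n,m.sum(),"gauge 1/99%",np.percentile(g,[1,99],axis=0).round(4).tolist())
    f=g[(g[:,0]<np.percentile(g[:,0],3)+.004)]; 
    if n=="scene": print("   front-face slope deg",np.degrees(np.polyfit(f[:,1],f[:,0],1)[0]).round(2), "tilt",np.degrees(np.polyfit(f[:,2],f[:,0],1)[0]).round(2))
E
python3 look.py a .14; python3 plan.py .4636 .0397 .105 103.2
```

```text
tcp [0.4632 0.0452 0.1038] F [ 0.6 -0.1 -7.1] t 3.95
tcp gauge [-0.047  -0.0046]
scene 888 gauge 1/99% [[-0.0769, -0.0319, 0.0928], [-0.0221, 0.0358, 0.2313]]
   front-face slope deg -0.94 tilt -1.96
side 453 gauge 1/99% [[-0.0769, -0.0365, 0.0934], [-0.0103, 0.0218, 0.3]]
turn [ 0.01 -0.05 -0.22] shift [ 0.0013 -0.0064 -0.001 ] F [ 0.1  0.  -6.7] t 4.05 w 0.0499
```

View pics/scenea.png

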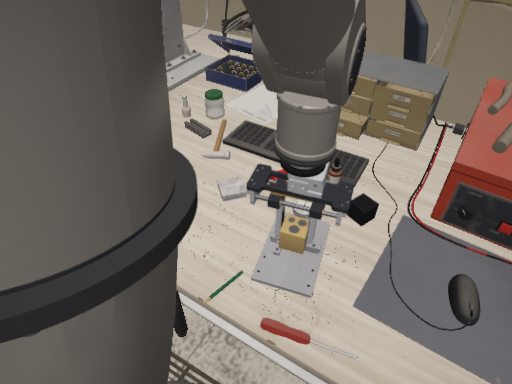

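The block is held upright at scene (295,232), over the open part of the plate and in front of the fence. I'll get its pose in the hand from the front face, which the scene camera can see.

```bash
cat > face.py <<'E'
import sys; from h import *
tag,z0,z1,gx,gy=sys.argv[1],*map(float,sys.argv[2:6])   # z band of the front face, tcp gauge x,y
c=np.array([.508,.0604]);th=np.radians(13.2);R=np.array([[np.cos(th),-np.sin(th)],[np.sin(th),np.cos(th)]])
for n in("scene","side"):
    d=np.load(f"pics/{n}{tag}.npz"); P=cloud(d); G=np.dstack([(P[...,:2]-c)@R,P[...,2]]); h=cv2.cvtColor(d["img"],cv2.COLOR_RGB2HSV)
    m=(abs(G[...,0]-gx)<.04)&(abs(G[...,1]-gy)<.04)&(h[...,1]>70)&(h[...,0]>12)&(h[...,0]<30)&(G[...,2]>z0-.012)&(G[...,2]<z1+.012)
    g=G[m]; b=g[(g[:,2]>z0+.006)&(g[:,2]<z1-.006)]; x0=np.median(b[b[:,0]<gx-.015,0]); f=b[abs(b[:,0]-x0)<.004]
    A=np.c_[f[:,1]-gy,f[:,2]-z0,np.ones(len(f))]; k=np.linalg.lstsq(A,f[:,0],rcond=None)[0]
    print(n,len(g),len(f),"front x",x0.round(4),"yaw",np.degrees(-k[0]).round(2),"tilt",np.degrees(k[1]).round(2),"y range",np.percentile(f[:,1],[1,99]).round(4),"z range",np.percentile(g[:,2],[1,99]).round(4))
E
python3 face.py a .09 .14 -.047 -.0046
```

```text
scene 758 331 front x -0.0693 yaw -0.38 tilt -0.01 y range [-0.0316  0.017 ] z range [0.0927 0.1424]
side 395 61 front x -0.0655 yaw -23.31 tilt -0.38 y range [-0.0322 -0.0275] z range [0.0934 0.1418]
```

Call:
{"api": "step_arm", "payload": {"moves": [0, 0, 0, 0, -0.007, 0.015, -1, 0, 0, 0, 0, -0.007, 0.04, -1, 0, 0, 0, 0, -0.007, 0.058, -1, 0, 0, 0, 0, -0.007, 0.068, -1, 0, 0, 0, 0, -0.007, 0.068, -1]}}

```text
time_s: 4.55
tool_pos: [0.4645, 0.0392, 0.0354]
tool_rot: [-0.113, 0.994, -0.0, -0.001]
force: [0.7, -0.8, -6.6]
grip_width: 0.05
grip_force: 30.0
```

Call:
{"api": "step_arm", "payload": {"moves": [0, 0, 0, 0, 0, 0.002, -1, 0, 0, 0, 0, 0, 0.003, -1, 0, 0, 0, 0, 0, 0.003, -1]}}

```text
time_s: 4.85
tool_pos: [0.4658, 0.0389, 0.034]
tool_rot: [-0.113, 0.994, 0.0, 0.0]
force: [0.2, 0.4, -7.5]
grip_width: 0.0498
grip_force: 30.0
```

Call:
{"api": "step_arm", "payload": {"moves": [0, 0, 0, 0, 0, 0.002, -1, 0, 0, 0, 0, 0, 0.003, -1, 0, 0, 0, 0, 0, 0.003, -1, 0, 0, 0, 0, 0, 0.003, -1]}}

```text
time_s: 5.25
tool_pos: [0.4654, 0.0387, 0.0305]
tool_rot: [-0.113, 0.994, -0.0, -0.0]
force: [-0.2, 0.3, -7.2]
grip_width: 0.0499
grip_force: 30.0
```

Call:
{"api": "step_arm", "payload": {"moves": [0, 0, 0, 0, 0, 0.001, -1, 0, 0, 0, 0, 0, 0.001, -1, 0, 0, 0, 0, 0, 0.001, -1]}}

```text
time_s: 5.55
tool_pos: [0.4653, 0.0387, 0.0294]
tool_rot: [-0.113, 0.994, -0.0, -0.0]
force: [0.1, -0.7, -7.2]
grip_width: 0.0501
grip_force: 30.0
```

Call:
{"api": "step_arm", "payload": {"moves": [0, 0, 0, 0, 0, 0.0007, -1, 0, 0, 0, 0, 0, 0.0007, -1, 0, 0, 0, 0, 0, 0.0007, -1]}}

```text
time_s: 5.85
tool_pos: [0.4654, 0.0387, 0.0288]
tool_rot: [-0.113, 0.994, -0.0, -0.0]
force: [-0.2, -0.5, -6.6]
grip_width: 0.0496
grip_force: 30.0
```

Call:
{"api": "step_arm", "payload": {"moves": [0, 0, 0, 0, 0, 0.0005, -1, 0, 0, 0, 0, 0, 0.0005, -1, 0, 0, 0, 0, 0, 0.0005, -1]}}

```text
time_s: 6.15
tool_pos: [0.4655, 0.0388, 0.0286]
tool_rot: [-0.113, 0.994, 0.0, 0.0]
force: [-2.9, -1.4, 5.4]
grip_width: 0.0497
grip_force: 30.0
```

Contact with the plate at TCP z 28.6 mm, as predicted. Next I'll slide it towards the fence, stopping short of the plunger.

Call:
{"api": "step_arm", "payload": {"moves": [0, 0, 0, -0.004, 0, 0, -1, 0, 0, 0, -0.008, 0, 0, -1, 0, 0, 0, -0.012, 0, 0, -1, 0, 0, 0, -0.015, 0, 0, -1, 0, 0, 0, -0.015, 0, 0, -1]}}

```text
time_s: 6.65
tool_pos: [0.4807, 0.0422, 0.0286]
tool_rot: [-0.113, 0.994, 0.0, 0.0]
force: [-0.7, -0.5, 3.0]
grip_width: 0.05
grip_force: 30.0
```

Call:
{"api": "step_arm", "payload": {"moves": [0, 0, 0, 0, 0.003, 0, -1, 0, 0, 0, 0, 0.006, 0, -1, 0, 0, 0, 0, 0.008, 0, -1, 0, 0, 0, 0, 0.008, 0, -1]}}

```text
time_s: 7.05
tool_pos: [0.4786, 0.0503, 0.0286]
tool_rot: [-0.113, 0.994, 0.0, 0.0]
force: [0.3, -1.5, 6.0]
grip_width: 0.0496
grip_force: 30.0
```

```bash
python3 look.py b .064|head -2; python3 face.py b .014 .064 -.031 -.004; python3 plan.py .47 .05 .0286 103.2
```

```text
tcp [0.4786 0.0503 0.0286] F [ 0.3 -1.5  6. ] t 7.05
tcp gauge [-0.031  -0.0032]
scene 643 262 front x -0.0533 yaw -0.2 tilt 0.22 y range [-0.0303  0.0184] z range [0.0175 0.0677]
side 320 55 front x -0.0498 yaw 5.5 tilt -0.34 y range [-0.0321  0.0082] z range [0.0178 0.0662]
turn [ 0.    0.05 -0.21] shift [ 0.0084  0.0016 -0.    ] F [ 0.1 -0.9  5.6] t 7.15 w 0.0495
```

Call:
{"api": "step_arm", "payload": {"moves": [0, 0, 0, 0, 0.001, 0, -1, 0, 0, 0, 0, 0.002, 0, -1, 0, 0, 0, 0, 0.002, 0, -1]}}

```text
time_s: 7.45
tool_pos: [0.4781, 0.052, 0.0286]
tool_rot: [-0.113, 0.994, -0.0, 0.0]
force: [0.7, -2.7, 6.1]
grip_width: 0.0498
grip_force: 30.0
```

Call:
{"api": "step_arm", "payload": {"moves": [0, 0, 0, 0, 0.0005, 0, -1, 0, 0, 0, 0, 0.0007, 0, -1, 0, 0, 0, 0, 0.0007, 0, -1]}}

```text
time_s: 7.75
tool_pos: [0.478, 0.0525, 0.0286]
tool_rot: [-0.113, 0.994, -0.0, 0.0]
force: [0.8, -3.2, 5.7]
grip_width: 0.05
grip_force: 30.0
```

Call:
{"api": "step_arm", "payload": {"moves": [0, 0, 0, 0, 0.0005, 0, -1, 0, 0, 0, 0, 0.0005, 0, -1]}}

```text
time_s: 7.95
tool_pos: [0.4779, 0.0531, 0.0286]
tool_rot: [-0.113, 0.994, -0.0, 0.0]
force: [0.3, -3.9, 5.9]
grip_width: 0.0497
grip_force: 30.0
```

Call:
{"api": "step_arm", "payload": {"moves": [0, 0, 0, 0, 0.0005, 0, -1, 0, 0, 0, 0, 0.0005, 0, -1, 0, 0, 0, 0, 0.0005, 0, -1]}}

```text
time_s: 8.25
tool_pos: [0.4778, 0.0535, 0.0286]
tool_rot: [-0.113, 0.994, -0.0, 0.0]
force: [1.1, -3.4, 5.6]
grip_width: 0.0501
grip_force: 30.0
```

Call:
{"api": "step_arm", "payload": {"moves": [0, 0, 0, 0, 0.0005, 0, -1, 0, 0, 0, 0, 0.0005, 0, -1, 0, 0, 0, 0, 0.0005, 0, -1]}}

```text
time_s: 8.55
tool_pos: [0.4777, 0.054, 0.0286]
tool_rot: [-0.113, 0.994, -0.0, 0.0]
force: [0.4, -4.1, 5.4]
grip_width: 0.0498
grip_force: 30.0
```

Call:
{"api": "step_arm", "payload": {"moves": [0, 0, 0, 0, 0.0005, 0, -1, 0, 0, 0, 0, 0.0005, 0, -1, 0, 0, 0, 0, 0.0005, 0, -1]}}

```text
time_s: 8.85
tool_pos: [0.4776, 0.0545, 0.0286]
tool_rot: [-0.113, 0.994, -0.0, 0.0]
force: [-0.2, -2.9, 5.7]
grip_width: 0.0499
grip_force: 30.0
```

Call:
{"api": "step_arm", "payload": {"moves": [0, 0, 0, 0, 0.0006, 0, -1, 0, 0, 0, 0, 0.0006, 0, -1, 0, 0, 0, 0, 0.0006, 0, -1]}}

```text
time_s: 9.15
tool_pos: [0.4774, 0.055, 0.0286]
tool_rot: [-0.113, 0.994, -0.0, 0.0]
force: [0.2, -3.7, 6.5]
grip_width: 0.0498
grip_force: 30.0
```

Call:
{"api": "step_arm", "payload": {"moves": [0, 0, 0, 0, 0.0006, 0, -1, 0, 0, 0, 0, 0.0006, 0, -1, 0, 0, 0, 0, 0.0006, 0, -1]}}

```text
time_s: 9.45
tool_pos: [0.4774, 0.0551, 0.0286]
tool_rot: [-0.113, 0.994, -0.0, 0.001]
force: [2.0, -7.6, 5.0]
grip_width: 0.0499
grip_force: 30.0
```

Contact with the side stop. Next is the fence, with light pressure kept against the stop.

Call:
{"api": "step_arm", "payload": {"moves": [0, 0, 0, -0.002, 0, 0, -1, 0, 0, 0, -0.004, 0, 0, -1, 0, 0, 0, -0.005, 0, 0, -1, 0, 0, 0, -0.005, 0, 0, -1]}}

```text
time_s: 9.85
tool_pos: [0.4809, 0.0559, 0.0286]
tool_rot: [-0.113, 0.994, -0.0, -0.001]
force: [-8.4, -9.1, 19.4]
grip_width: 0.0497
grip_force: 30.0
```

Call:
{"api": "step_arm", "payload": {"moves": [0, 0, 0, -0.0006, 0, 0, -1, 0, 0, 0, -0.0012, 0, 0, -1, 0, 0, 0, -0.0012, 0, 0, -1]}}

```text
time_s: 10.15
tool_pos: [0.4819, 0.0561, 0.0286]
tool_rot: [-0.113, 0.994, -0.0, -0.001]
force: [-8.4, -9.3, 19.7]
grip_width: 0.0496
grip_force: 30.0
```

```bash
python3 -c "
from cell import bot; s=bot.sense(); print(s['tool_pos'].round(5),s['force'].round(2),s['ft_torque'].round(3))"
```

```text
[0.48188 0.05614 0.02858] [-8.42 -9.33 19.66] [-2.067  1.909  0.058]
```

Call:
{"api": "step_arm", "payload": {"moves": [0, 0, 0, 0, 0, -0.0003, -1, 0, 0, 0, 0, 0, -0.0003, -1]}}

```text
time_s: 10.35
tool_pos: [0.4819, 0.0561, 0.0286]
tool_rot: [-0.113, 0.994, -0.0, -0.001]
force: [-6.3, -8.7, 10.7]
grip_width: 0.0499
grip_force: 30.0
```

```bash
python3 look.py c .064|head -2; python3 face.py c .014 .064 -.0264 .002; python3 -c "
import cv2
a=cv2.imread('pics/scenec.png')[195:285,245:345];b=cv2.imread('pics/sidec.png')[205:295,190:290]
cv2.imwrite('pics/cc.png',cv2.resize(cv2.hconcat([a,b]),None,fx=4,fy=4,interpolation=cv2.INTER_CUBIC))"
```

```text
tcp [0.4819 0.0561 0.0286] F [-6.3 -8.7 10.7] t 10.35
tcp gauge [-0.0264  0.0018]
scene 631 259 front x -0.0488 yaw -0.21 tilt 0.36 y range [-0.025   0.0231] z range [0.0179 0.0677]
side 327 56 front x -0.0455 yaw 5.5 tilt -0.72 y range [-0.0262  0.018 ] z range [0.018  0.0665]
```

View pics/cc.png

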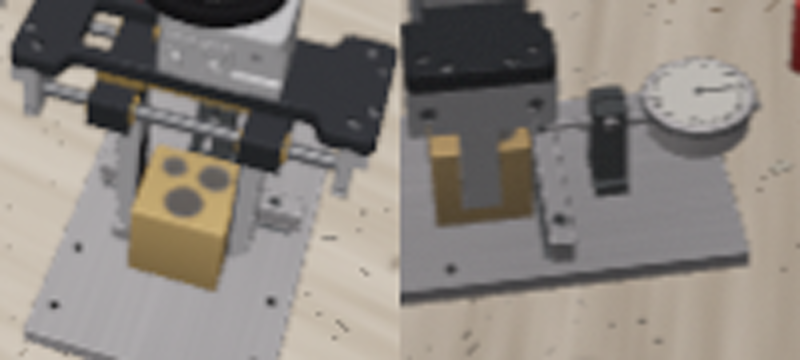

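The block is upright with its right edge at crop (533,215), just short of the fence, and the plunger is touching it. Nothing is snagged, so I'll go on in small steps with a lighter down force.

Call:
{"api": "step_arm", "payload": {"moves": [0, 0, 0, -0.0005, 0, -0.0001, -1, 0, 0, 0, -0.001, 0, -0.0001, -1, 0, 0, 0, -0.001, 0, -0.0001, -1]}}

```text
time_s: 10.75
tool_pos: [0.4828, 0.0563, 0.0286]
tool_rot: [-0.113, 0.994, -0.0, -0.001]
force: [-6.3, -9.0, 9.4]
grip_width: 0.0501
grip_force: 30.0
```

Call:
{"api": "step_arm", "payload": {"moves": [0, 0, 0, -0.0005, 0, 0, -1, 0, 0, 0, -0.0005, 0, 0, -1]}}

```text
time_s: 10.95
tool_pos: [0.483, 0.0564, 0.0286]
tool_rot: [-0.113, 0.994, -0.0, -0.001]
force: [-8.4, -8.4, 12.0]
grip_width: 0.0498
grip_force: 30.0
```

Call:
{"api": "step_arm", "payload": {"moves": [0, 0, 0, -0.0005, 0, 0, -1, 0, 0, 0, -0.0005, 0, 0, -1]}}

```text
time_s: 11.15
tool_pos: [0.4835, 0.0565, 0.0286]
tool_rot: [-0.113, 0.994, -0.0, -0.001]
force: [-8.5, -9.2, 11.7]
grip_width: 0.0497
grip_force: 30.0
```

Call:
{"api": "step_arm", "payload": {"moves": [0, 0, 0, -0.0005, 0, 0, -1, 0, 0, 0, -0.001, 0, 0, -1, 0, 0, 0, -0.001, 0, 0, -1]}}

```text
time_s: 11.45
tool_pos: [0.4844, 0.0567, 0.0286]
tool_rot: [-0.113, 0.994, -0.0, -0.001]
force: [-8.2, -8.7, 12.1]
grip_width: 0.0497
grip_force: 30.0
```

Call:
{"api": "step_arm", "payload": {"moves": [0, 0, 0, -0.0005, 0, 0, -1, 0, 0, 0, -0.0005, 0, 0, -1]}}

```text
time_s: 11.65
tool_pos: [0.4849, 0.0568, 0.0286]
tool_rot: [-0.113, 0.994, -0.0, -0.001]
force: [-8.6, -8.9, 12.8]
grip_width: 0.0498
grip_force: 30.0
```

Call:
{"api": "step_arm", "payload": {"moves": [0, 0, 0, -0.0005, 0, 0, -1, 0, 0, 0, -0.0005, 0, 0, -1]}}

```text
time_s: 11.85
tool_pos: [0.4854, 0.0569, 0.0286]
tool_rot: [-0.113, 0.994, -0.0, -0.001]
force: [-8.3, -8.5, 12.7]
grip_width: 0.0494
grip_force: 30.0
```

Call:
{"api": "step_arm", "payload": {"moves": [0, 0, 0, -0.0005, 0, 0, -1, 0, 0, 0, -0.0005, 0, 0, -1]}}

```text
time_s: 12.05
tool_pos: [0.4859, 0.057, 0.0286]
tool_rot: [-0.113, 0.994, -0.0, -0.001]
force: [-8.7, -9.9, 12.9]
grip_width: 0.0503
grip_force: 30.0
```

Call:
{"api": "step_arm", "payload": {"moves": [0, 0, 0, -0.0005, 0, 0, -1, 0, 0, 0, -0.0005, 0, 0, -1]}}

```text
time_s: 12.25
tool_pos: [0.4863, 0.0572, 0.0286]
tool_rot: [-0.113, 0.994, -0.0, -0.001]
force: [-9.4, -8.8, 13.2]
grip_width: 0.0497
grip_force: 30.0
```

Call:
{"api": "step_arm", "payload": {"moves": [0, 0, 0, -0.0003, 0, 0, -1, 0, 0, 0, -0.0003, 0, 0, -1]}}

```text
time_s: 12.45
tool_pos: [0.4865, 0.0572, 0.0286]
tool_rot: [-0.113, 0.994, -0.0, -0.001]
force: [-9.8, -9.0, 14.1]
grip_width: 0.0498
grip_force: 30.0
```

Call:
{"api": "step_arm", "payload": {"moves": [0, 0, 0, -0.0005, 0, 0, -1, 0, 0, 0, -0.0005, 0, 0, -1]}}

```text
time_s: 12.65
tool_pos: [0.4865, 0.0572, 0.0286]
tool_rot: [-0.113, 0.994, -0.0, -0.002]
force: [-12.2, -9.8, 19.0]
grip_width: 0.05
grip_force: 30.0
```

Call:
{"api": "step_arm", "payload": {"moves": [0, 0, 0, -0.0004, 0, 0, -1, 0, 0, 0, -0.0004, 0, 0, -1]}}

```text
time_s: 12.85
tool_pos: [0.4865, 0.0572, 0.0286]
tool_rot: [-0.113, 0.994, -0.0, -0.002]
force: [-14.8, -9.0, 22.7]
grip_width: 0.0498
grip_force: 30.0
```

```bash
python3 -c "
from cell import bot; s=bot.sense(); print(s['tool_pos'].round(5),s['force'].round(2),s['ft_torque'].round(3))"
```

```text
[0.48649 0.05717 0.0286 ] [-14.79  -9.05  22.72] [-2.289  3.162  0.142]
```

Contact with the fence, with force rising and no more travel. The moment shows the block bearing on its front lower edge, with a tilt of about 0.2°. I'll level the tool and ease the down force.

```bash
python3 plan.py .48649 .05717 .0286 103.0
```

```text
turn [-0.02 -0.26 -0.07] shift [-0.  0.  0.] F [-14.8  -9.   22.7] t 12.85 w 0.0498
```

Call:
{"api": "step_arm", "payload": {"moves": [0, -0.1, 0, 0, 0, -0.0002, -1, 0, -0.2, 0, 0, 0, -0.0002, -1, 0, -0.2, 0, 0, 0, -0.0002, -1]}}

```text
time_s: 13.15
tool_pos: [0.4865, 0.0572, 0.0286]
tool_rot: [-0.113, 0.994, -0.0, -0.0]
force: [-12.5, -9.2, 14.6]
grip_width: 0.0499
grip_force: 30.0
```

```bash
cat > st.py <<'E'
from cell import bot; import numpy as np
s=bot.sense(); F=s["force"]; t=s["ft_torque"]; th=np.radians(13.2); c,n=np.cos(th),np.sin(th); r=lambda v:np.array([c*v[0]+n*v[1],-n*v[0]+c*v[1],v[2]])
print("pos",s["tool_pos"].round(5),"F gauge",r(F).round(2),"tau gauge",r(t).round(3),"rot",s["tool_rot"].round(5),"t",s["time_s"])
E
python3 st.py;python3 plan.py .48649 .05717 .0286 103.0
```

```text
pos [0.48653 0.05721 0.02861] F gauge [-14.25  -6.08  14.59] tau gauge [-1.579  3.156  0.154] rot [-1.1266e-01  9.9363e-01 -2.8000e-04 -3.6000e-04] t 13.15
turn [-0.03 -0.04 -0.06] shift [ 0.0001 -0.      0.    ] F [-12.5  -9.2  14.6] t 13.15 w 0.0499
```

Call:
{"api": "step_arm", "payload": {"moves": [0, -0.1, 0, 0, 0, 0, -1, 0, -0.15, 0, 0, 0, 0, -1, 0, -0.15, 0, 0, 0, 0, -1]}}

```text
time_s: 13.45
tool_pos: [0.4866, 0.0572, 0.0286]
tool_rot: [-0.113, 0.994, -0.0, 0.001]
force: [-10.7, -9.4, 15.6]
grip_width: 0.0501
grip_force: 30.0
```

```bash
python3 st.py;python3 plan.py .48649 .05717 .0286 103.0
```

```text
pos [0.48657 0.05722 0.02859] F gauge [-12.57  -6.71  15.63] tau gauge [-1.573  3.25   0.112] rot [-1.1268e-01  9.9363e-01 -1.4000e-04  9.3000e-04] t 13.45
turn [-0.03  0.1  -0.06] shift [ 0.0001 -0.     -0.    ] F [-10.7  -9.4  15.6] t 13.45 w 0.0501
```

The load is now centred under the block, so it stands flat. Last, I'll trim both pushes to the middle of the band.

Call:
{"api": "step_arm", "payload": {"moves": [0, -0.05, 0, -0.0003, 0, -0.0002, -1, 0, -0.08, 0, -0.0006, 0, -0.0003, -1, 0, -0.08, 0, -0.0006, 0, -0.0003, -1]}}

```text
time_s: 13.75
tool_pos: [0.4866, 0.0572, 0.0286]
tool_rot: [-0.113, 0.994, -0.0, 0.001]
force: [-12.1, -9.7, 11.8]
grip_width: 0.0497
grip_force: 30.0
```

```bash
python3 st.py;python3 plan.py .48649 .05717 .0286 103.0
```

```text
pos [0.48656 0.05719 0.02859] F gauge [-13.96  -6.65  11.84] tau gauge [-1.535  3.528  0.175] rot [-1.1268e-01  9.9363e-01 -1.6000e-04  1.0300e-03] t 13.75
turn [-0.03  0.12 -0.06] shift [ 0.0001 -0.     -0.    ] F [-12.1  -9.7  11.8] t 13.75 w 0.0497
```

Call:
{"api": "step_arm", "payload": {"moves": [0, -0.04, 0, -0.0005, 0, -0.0001, -1, 0, -0.04, 0, -0.0005, 0, -0.0001, -1, 0, -0.04, 0, -0.0005, 0, -0.0001, -1, 0, -0.04, 0, -0.0005, 0, -0.0001, -1]}}

```text
time_s: 14.15
tool_pos: [0.4866, 0.0572, 0.0286]
tool_rot: [-0.113, 0.994, -0.0, 0.001]
force: [-14.3, -10.3, 12.6]
grip_width: 0.0499
grip_force: 30.0
```

```bash
python3 st.py; python3 look.py d .064|head -3; python3 face.py d .014 .064 -.0217 .0018; python3 st.py; python3 -c "
import cv2
a=cv2.imread('pics/scened.png')[195:285,245:345];b=cv2.imread('pics/sided.png')[205:295,190:290]
cv2.imwrite('pics/dd.png',cv2.resize(cv2.hconcat([a,b]),None,fx=4,fy=4,interpolation=cv2.INTER_CUBIC))"
```

```text
pos [0.48659 0.05723 0.02859] F gauge [-16.3   -6.81  12.64] tau gauge [-1.539  3.993  0.142] rot [-1.1269e-01  9.9363e-01 -1.3000e-04  9.6000e-04] t 14.15
tcp [0.4866 0.0572 0.0286] F [-14.3 -10.3  12.6] t 14.15
tcp gauge [-0.0216  0.0018]
scene 724 gauge 1/99% [[-0.0519, -0.0258, 0.0177], [0.0033, 0.0422, 0.1551]]
scene 624 252 front x -0.0439 yaw -0.62 tilt -0.18 y range [-0.0252  0.0234] z range [0.0177 0.0678]
side 310 53 front x -0.0404 yaw 8.0 tilt -0.26 y range [-0.0261 -0.0183] z range [0.0182 0.0672]
pos [0.4866  0.05723 0.02859] F gauge [-15.86  -6.73  11.92] tau gauge [-1.54   3.975  0.16 ] rot [-1.1271e-01  9.9363e-01 -1.4000e-04  9.8000e-04] t 14.25
```

View pics/dd.png

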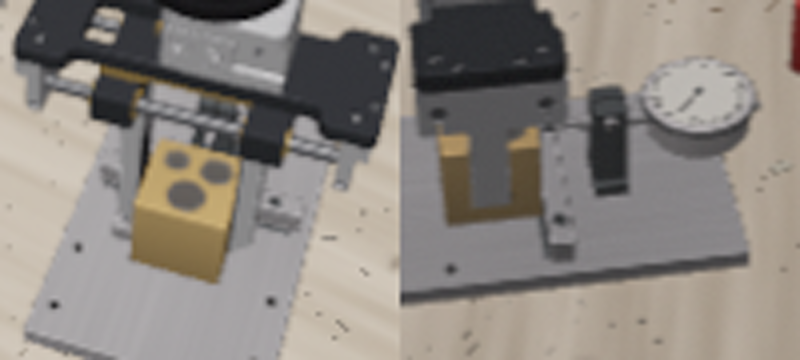

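The block sits against the fence at crop (540,215), the dial needle has swung, and the forces are steady at about 16 N into the fence and 12 N down. I'll hand it in.

```bash
python3 -c "
from cell import bot; print(bot.finish_job())"
```

```text
the job is handed in; nothing more can be done
None
```

The job is handed in at about 14 s of robot time: the dapping block is held home against fence and side stop with the plunger pushed in, the wrist reading about 16 N into the fence and 12 N down; flushness is judged from contact forces and camera views good to about 2 mm, and no verdict came back.

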